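# Switch the bench air distributor to the green outlet

## Robot

A 6-joint arm with a two-finger parallel gripper is mounted at the origin on a cart in front of the work surface, level with it; the furniture and walls round the work are solid. World frame = base frame: x ahead of the robot, y to its left, z up, the work surface at z = 0. Lengths are in m, angles in rad, forces in N, time in s.
With the tool pointing down it reaches from about 0.375 to 0.9 m from the base axis. Payload 3.1 kg.
Tool frame: the origin (TCP) lies midway between the tips of the shut fingers; the grasp point (between the pads) lies 19 mm behind it; y points along the fingers, x is the direction in which the jaws open and shut, and the axes are right-handed (so a half turn about y gives the same grasp; the last joint's range is limited). The gripper opens to 85 mm and grips with 20 to 120 N. Pads are 22 mm wide; open, the fingers measure 114 mm over their backs; the gripper's body (76 mm by 85 mm) begins 54 mm behind the grasp point. The pads swing forward as they close: fully open they stand 13 mm farther back than shut.
Start: joints at [-1.407, 0.527, 1.433, -0, 1.181, -0.178], TCP at [0.21, -0.589, 0.231] pointing down, gripper open.
Joint ranges: [-3.08, 3.08], [-0.75, 2.2], [0.22, 2.44], [-1.43, 4.57], [0, 2.65], [-2.85, 2.85]. Speed limits (rad/s): [2.79, 2.79, 3.14, 3.14, 3.14, 3.14].

## Interface

Orientations are given as a unit quaternion [w, x, y, z].
In Python, from station import robot gives the robot as it stands. The module is installed in compiled form; this text tells all that it offers.
- The arm moves only by the tool step_arm, never from a script. Its argument "steps" is a list that holds one entry, the list of rows, each a list of 7 numbers: the turn, a rotation vector about the tool's x, y, z each as a share of 5 degrees, from -1 to 1, then the shift along the tool's x, y, z each as a share of 50 mm, from -1 to 1, then the opening, from 0 (shut) to 1 (fully open). A call has 1 to 12 rows; each row shifts and turns the commanded pose from where the row before left it, along the tool's axes as they then stand; what a row does not reach is not made up. A row lasts 1/8 s, in which the tool goes at most 62.5 mm and 10.7 degrees, less where a joint would pass 70% of its speed; a pose out of reach is approached as far as the arm can. A call with a number of a shift or a turn outside -1 to 1 is refused whole. A call with a gripper value outside its range is refused whole. The fingers move at their own pace and stop on an object; "grip_force" is the grip in N (left out, the last holds). Time passes only in rows, so rows that do not move let the fingers close. It gives the time, the measured TCP pose, the force and the opening at its end, in the units of the state.
- robot.observe(): the state, without advancing time (a new reading comes with each control period).
- robot.snapshot(name): name is "scene" or "top"; returns the picture (420x560x3 uint8, blue, green, red); there is no depth.
- robot.camera_params(name): a dict with "mtx" (3x3 intrinsics, pixels), "xyz" and "attitude" of the camera in the world. Camera axes: x right, y down, z forward; pixel columns grow to the right and rows downward; lengths in m; the calibration is good to about 2 mm. A picture is of the moment at which its call begins. camera_params takes no time and is no camera call.
- robot.sign_off(): hands the job in, once; it reports no verdict.
The state is a dict: "time_s": time; "q": joint angles; "joint_vel": joint speeds; "joint_torque": joint torques, N m; "tcp_pos": TCP position; "orientation": TCP orientation; "force": force on the tool from outside, world axes, zero at the start; "torque": the same for the moment, N m; "grip_width": finger opening in m.
Only numpy, scipy, OpenCV 4.12 (cv2) and the standard library are available. Lean on these libraries where they do the work, as an engineer would, in place of code of your own. Each camera call takes 0.05 s, during which the arm holds its last target.

## Task

Push the white tab of the round air distributor around with a fingertip until its nose clicks in at the green mark, then press the black release button on the distributor's near side right down and let it come back up. Do not press the button before the selector stands at green. Nothing is to be picked up: leave the two loose screwdrivers and the black cap lying where they are.

Things in the scene. Friction and masses are not known exactly. Their poses are not given: they have to be found in the camera images.
- distributor: round bench air distributor, fixed to the table, 190 mm across, 55 mm high to its flat aluminium face plate (button, dial and marks stand higher). Origin on the dial's axis at table height; z up, x from the release button across the dial to the grey off ring, y to the left of that.
- dial_centre (a point): centre of the face plate, on the dial's axis, 55 mm above the table. The black dial is 72 mm across, its top 65.5 mm above the table; a small hub in its middle reaches 76 mm. Two steel stop pins, 9 mm thick and reaching 77 mm above the table, stand 47 mm from the axis, 112 degrees either side of the off ring.
- off_spot (a point): centre of the top of the grey off ring, 76 mm from the axis. Four coloured round marks (17 mm across, 3 mm proud of the face) lie on the same circle, 45 and 90 degrees to either side of it, in an order that changes.
- selector (a joint): angle of the selector dial (rad), 0 with the tab at the off ring (where it starts), positive counter-clockwise seen from above (towards the distributor's +y); end stops at +-1.72. It clicks in every 45 degrees (0.785 rad); passing a click takes about 5 N sideways on the tab; once past half-way it snaps to the next click by itself, with up to 0.05 rad of play.
- tab (a point): middle of the white selector tab: an upright fin 10 mm thick, standing along the dial's radius from 12 to 58 mm from the axis, its top 101 mm and its lower edge 65 mm above the table. This point lies 45 mm from the axis, 83 mm above the table.
- pointer (a point): point that the tab shows at: 76 mm from the axis on the circle of the marks, 8 mm beyond the end of the tab's nose (68 mm from the axis, 6 mm wide, 67 to 79 mm above the table). It turns with the tab.
- green_spot (a point): centre of the top of the green mark (3 mm above the face plate)
- red_spot (a point): centre of the top of the red mark
- yellow_spot (a point): centre of the top of the yellow mark
- blue_spot (a point): centre of the top of the blue mark
- release (a joint): travel of the release button (m), 0 up, 0.006 fully down; pressed straight down, it springs back, about 5 N to push fully down
- release_top (a point): centre of the top of the round black release button, 24 mm across, 66 mm from the dial's axis on the side opposite the off ring, nearest the robot
- screwdriver: loose blue-handled screwdriver, 200 mm long, 26 mm thick, lying behind the distributor; not to be moved
- big_screwdriver: loose orange-handled screwdriver, 240 mm long, 30 mm thick, lying to the right of the distributor near the table's front edge; not to be moved
- filter_cap: loose round black filter cap, 74 mm across, 22 mm high, lying farther right; not to be moved

How it is judged:
By the outcome, as a careful person would: the job done as asked, in the order asked, and still so for the second after the job is handed in, with the robot touching nothing.
It also fails if it takes over 51 s, if anything falls off the work surface, if the arm or the gripper's body presses on something with over 40 N, if the wrist force passes 120 N, or if a joint passes its speed limit or range.

## Working session

There is one attempt and no reset: what is moved stays moved. The work goes in short steps, Python scripts to look and compute and a tool call to move; the robot and the scene stay as the last step left them, time stands still between calls to the robot, and variables do not carry over. Pictures are saved under pics/ and viewed, and the job is handed in when it is done.

Besides the shell and the picture viewer there is one more tool, called after ">>>" as name([rows], argument=value, ...), one row to a line, values as JSON. step_arm: Moves the arm, as the interface text tells. Shift numbers are shares of 50 mm and turn numbers shares of 5 degrees, none past 1 either way. Its arguments: {"type":"object","properties":{"steps":{"type":"array","items":{"type":"array","items":{"type":"array","items":{"type":"number"}}}},"grip_force":{"type":"number"}},"required":["steps"]}

```bash
mkdir -p pics; python3 - <<'E'
from station import robot
import cv2
s=robot.observe(); print(s)
for n in ("scene","top"):
    im=robot.snapshot(n); cv2.imwrite(f"pics/{n}0.png",im); print(n,robot.camera_params(n))
E
```

```text
{'time_s': 0.0, 'q': array([-1.40651681e+00,  5.28506689e-01,  1.43392295e+00,  3.20965143e-05,
        1.18138432e+00, -1.78493816e-01]), 'joint_vel': array([-1.17464663e-03, -1.10052058e-03,  1.33667056e-03,  1.02429929e-05,
       -3.47505676e-04, -1.49351338e-06]), 'joint_torque': array([ 1.21898040e-03, -4.42349732e+01, -1.78026080e+01, -1.13420281e-04,
        8.37543514e-03,  8.90577724e-06]), 'tcp_pos': array([ 0.20998241, -0.58790237,  0.23030216]), 'orientation': array([ 0.57851282, -0.57737957,  0.40794735, -0.40685957]), 'force': array([ 0.07514977,  0.05400384, -0.13176726]), 'torque': array([ 0.04978133, -0.0625054 , -0.02057858]), 'grip_width': 0.08520435524486296}
scene {'mtx': array([[478.49459776,   0.        , 285.60683918],
       [  0.        , 478.49459776, 207.65536687],
       [  0.        ,   0.        ,   1.        ]]), 'xyz': array([0.02586936, 0.59517922, 0.94980062]), 'attitude': array([ 0.13800116, -0.37140546,  0.86886577, -0.29679274])}
top {'mtx': array([[490.27615152,   0.        , 273.36849931],
       [  0.        , 490.27615152, 210.65067056],
       [  0.        ,   0.        ,   1.        ]]), 'xyz': array([0.37261776, 0.10686393, 1.2406998 ]), 'attitude': array([ 0.05134691, -0.70096026,  0.71021763, -0.04011394])}
```

View pics/top0.png

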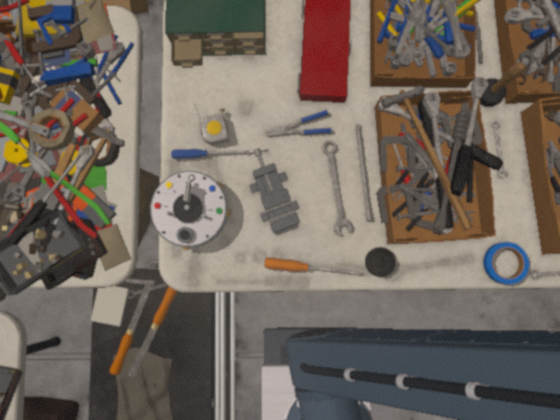

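View pics/scene0.png

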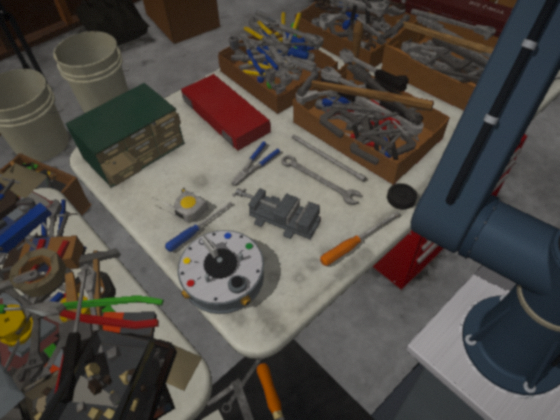

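```bash
python3 - <<'E'
import cv2
im=cv2.imread("pics/top0.png"); c=im[155:260,135:245]; cv2.imwrite("pics/c_top0.png",cv2.resize(c,None,fx=5.5,fy=5.5,interpolation=cv2.INTER_CUBIC))
im=cv2.imread("pics/scene0.png"); c=im[215:325,165:280]; cv2.imwrite("pics/c_scene0.png",cv2.resize(c,None,fx=5,fy=5,interpolation=cv2.INTER_CUBIC))
E
```

```text
(no output)
```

View pics/c_top0.png

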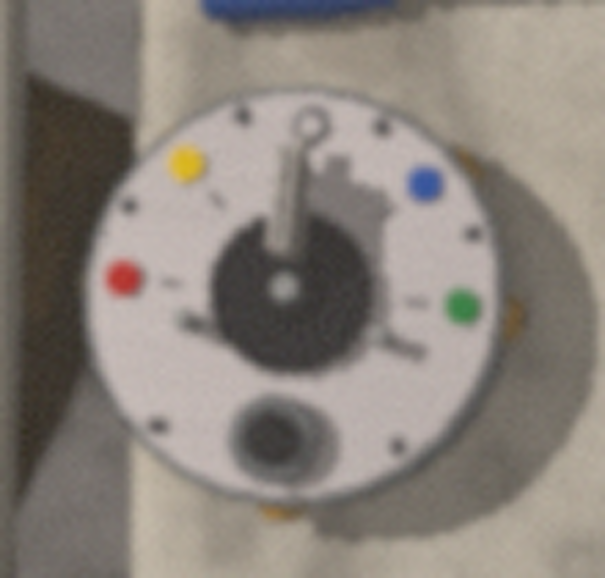

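View pics/c_scene0.png

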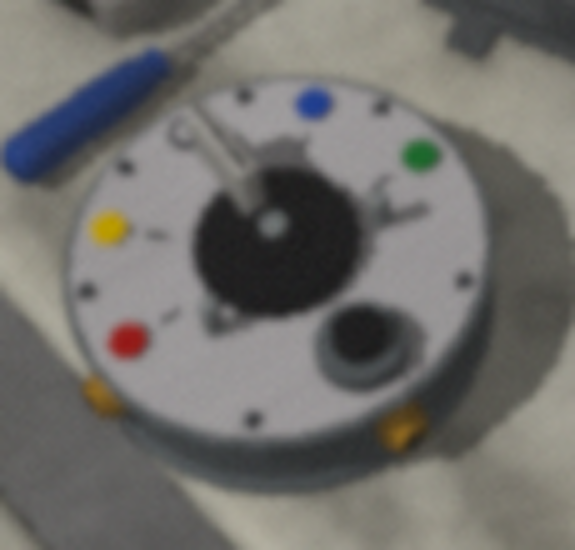

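```bash
cat > h.py <<'E'
import numpy as np
from scipy.spatial.transform import Rotation as R
from scipy.optimize import least_squares
from station import robot
def Rq(q): return R.from_quat([q[1],q[2],q[3],q[0]])
def proj(n,P):
    c=robot.camera_params(n); p=Rq(c["attitude"]).inv().apply(np.atleast_2d(P)-c["xyz"]); u=p@c["mtx"].T
    return u[:,:2]/u[:,2:]
E
python3 - <<'E'
from h import *
A=np.radians
def T(a,r,z): return [r*np.cos(A(a)),r*np.sin(A(a)),z]
pts=np.array([T(90,.076,.058),T(45,.076,.058),T(-45,.076,.058),T(-90,.076,.058),T(0,.076,.058),[0,0,.076]])
top=(np.array([[124,279],[186,164],[425,185],[463,307],[311,126],[284,288]])+.5)/5.5-.5+[135,155]
sc=(np.array([[129,341],[110,229],[314,103],[422,156],[184,133],[273,222]])+.5)/5-.5+[165,215]
def W(x): return np.c_[x[0]+np.cos(x[2])*pts[:,0]-np.sin(x[2])*pts[:,1], x[1]+np.sin(x[2])*pts[:,0]+np.cos(x[2])*pts[:,1],pts[:,2]]
for cams in (("top",),("scene",),("top","scene")):
    f=lambda x: np.concatenate([(proj(n,W(x))-dict(top=top,scene=sc)[n]).ravel() for n in cams])
    r=least_squares(f,[.45,.3,0]); print(cams,r.x,np.degrees(r.x[2]),np.abs(r.fun).max(), np.sqrt((r.fun**2).mean()))
x=r.x
s=robot.observe(); print(Rq(s["orientation"]).as_matrix().round(3))
c,sn=np.cos(x[2]),np.sin(x[2])
L=lambda p:(x[0]+c*p[0]-sn*p[1],x[1]+sn*p[0]+c*p[1])
print("button",L((-.066,0)),"tab tip",L((.05,0)),"green",L((0,-.076)))
E
```

```text
('top',) [ 0.53639516  0.33368227 -0.09853055] -5.645384725515774 0.15123883288504203 0.09048127562193369
('scene',) [ 0.5344012   0.33469408 -0.09391648] -5.381017857636526 0.5383693556812261 0.2227660384324275
('top', 'scene') [ 0.53548216  0.33414699 -0.09599753] -5.500253375797363 0.6975368375735513 0.3635746587365775
[[ 0.336 -0.     0.942]
 [-0.942  0.002  0.336]
 [-0.002 -1.     0.   ]]
button (np.float64(0.46978604356552506), np.float64(0.3404731038186077)) tab tip (np.float64(0.5852519534080287), np.float64(0.32935448590796745)) green (np.float64(0.5281975529482542), np.float64(0.258496914765741))
```

>>> step_arm([
  [[0,0,0,-0.74,-0.18,0.82,0],[0,0,0,-0.74,-0.18,0.82,0],[0,0,0,-0.74,-0.18,0.82,0],[0,0,0,-0.74,-0.18,0.82,0],[0,0,0,-0.74,-0.18,0.82,0],[0,0,0,-0.74,-0.18,0.82,0],[0,0,0,-0.74,-0.18,0.82,0],[0,0,0,-0.74,-0.18,0.82,0]],
], grip_force=60)

```text
time_s: 1.1
tcp_pos: [0.42, -0.1978, 0.3034]
orientation: [0.578, -0.578, 0.408, -0.407]
force: [0.4, -1.2, 0.2]
grip_width: -0.0003
```

```bash
cat >> h.py <<'E'
X=np.array([.5355,.3340]); YAW=-.096
def D2W(p):
    c,s=np.cos(YAW),np.sin(YAW); return X+np.array([c*p[0]-s*p[1],s*p[0]+c*p[1]])
def W2D(p):
    c,s=np.cos(YAW),np.sin(YAW); d=np.asarray(p)[:2]-X; return np.array([c*d[0]+s*d[1],-s*d[0]+c*d[1]])
def togo(target):
    s=robot.observe(); M=Rq(s["orientation"]).as_matrix(); return M.T@(np.asarray(target)-s["tcp_pos"])/.05
def st():
    s=robot.observe(); M=Rq(s["orientation"]).as_matrix()
    print("t",s["time_s"],"p",s["tcp_pos"].round(4),"yaw x",np.degrees(np.arctan2(M[1,0],M[0,0])).round(2),"F",s["force"].round(2),"w",round(s["grip_width"],4),"dist",(W2D(s["tcp_pos"])*1000).round(1),"q",s["q"].round(2), "ydown",M[:,1].round(3))
E
python3 - <<'E'
from h import *
st()
# triangulate button
uv={"top":(np.array([272,440])+.5)/5.5-.5+[135,155],"scene":(np.array([362,333])+.5)/5-.5+[165,215]}
r=least_squares(lambda P:np.concatenate([(proj(n,P)[0]-uv[n]) for n in uv]),[.47,.34,.06]);print("button",r.x,r.fun,W2D(r.x))
for a in np.radians([0,-15,-30,-45,-60,-75,-84]):
    b=abs(a+np.pi/4); d=.005+.0145*np.sin(b)+.011*np.cos(b)
    u=np.array([np.cos(a),np.sin(a)]); n=np.array([-u[1],u[0]])
    print(np.degrees(a).round(), (D2W(.044*u+d*n)).round(4), d)
E
```

```text
t 1.1 p [ 0.42   -0.1978  0.3034] yaw x -70.38 F [ 0.38 -1.21  0.21] w -0.0003 dist [ -64.  -540.4] q [-0.68  0.22  1.72  0.    1.2   0.55] ydown [-0.  0. -1.]
button [0.47013072 0.33967825 0.06944558] [ 0.0535706   0.06177255 -0.07010526 -0.01323052] [-0.06561256 -0.00061371]
0.0 [0.5815 0.3527] 0.02303122292025696
-15.0 [0.5843 0.339 ] 0.021776279441628826
-30.0 [0.5826 0.3242] 0.019378060243166302
-45.0 [0.5758 0.3102] 0.016
-60.0 [0.5714 0.302 ] 0.019378060243166302
-75.0 [0.5642 0.2942] 0.021776279441628826
-84.0 [0.5586 0.2902] 0.022673751246249325
```

>>> step_arm([
  [[0,-1,0,0,0,0,0],[0,-1,0,0,0,0,0],[0,-1,0,0,0,0,0],[0,-1,0,0,0,0,0]],
])

```text
time_s: 1.6
tcp_pos: [0.4193, -0.1992, 0.303]
orientation: [0.64, -0.64, 0.3, -0.299]
force: [-0.3, -0.4, -0.9]
grip_width: -0.0002
```

```bash
python3 - <<'E'
from h import *
st()
p=D2W((.044,.038)); print(p, (togo([*p,.16])/12).round(3))
E
```

```text
t 1.6 p [ 0.4193 -0.1992  0.303 ] yaw x -50.18 F [-0.33 -0.43 -0.85] w -0.0002 dist [ -64.6 -541.9] q [-0.69  0.22  1.72 -0.    1.2   0.19] ydown [-0.001  0.001 -1.   ]
[0.5829398  0.36760752] [-0.551  0.239  0.815]
```

>>> step_arm([
  [[0,0,0,-0.55,0.24,0.81,0],[0,0,0,-0.55,0.24,0.81,0],[0,0,0,-0.55,0.24,0.81,0],[0,0,0,-0.55,0.24,0.81,0],[0,0,0,-0.55,0.24,0.81,0],[0,0,0,-0.55,0.24,0.81,0],[0,0,0,-0.55,0.24,0.81,0],[0,0,0,-0.55,0.24,0.81,0],[0,0,0,-0.55,0.24,0.81,0],[0,0,0,-0.55,0.24,0.81,0],[0,0,0,-0.55,0.24,0.81,0],[0,0,0,-0.55,0.24,0.81,0]],
])

```text
time_s: 3.1
tcp_pos: [0.5832, 0.3661, 0.1583]
orientation: [-0.64, 0.64, -0.301, 0.301]
force: [-0.3, -0.2, -0.2]
grip_width: -0.0001
```

```bash
python3 - <<'E'
from h import *
import cv2
st()
im=robot.snapshot("scene"); cv2.imwrite("pics/s1.png",cv2.resize(im[150:330,120:340],None,fx=3.5,fy=3.3,interpolation=cv2.INTER_CUBIC))
print(togo([*D2W((.044,.038)),.083]).round(3))
E
```

```text
t 3.1 p [0.5832 0.3661 0.1583] yaw x -50.35 F [-0.31 -0.22 -0.23] w -0.0001 dist [44.4 36.5] q [ 0.4   0.69  1.32 -0.    1.13  1.28] ydown [-0.001 -0.001 -1.   ]
[ 0.06  1.47 -0.08]
```

View pics/s1.png

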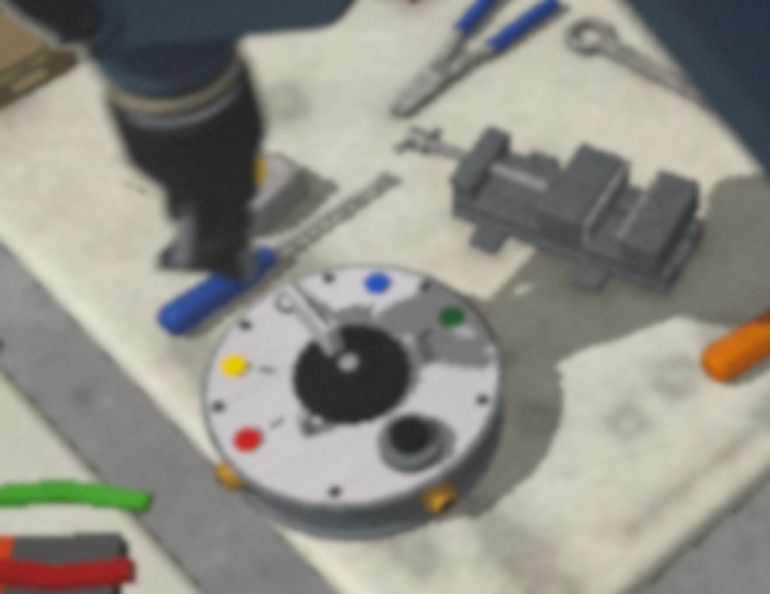

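```bash
python3 - <<'E'
from h import *
import cv2
s=robot.observe();uv=proj("scene",s["tcp_pos"])[0];print(uv,((uv-[120,150])*[3.5,3.3]).round())
im=robot.snapshot("scene");u,v=uv.astype(int);cv2.imwrite("pics/s2.png",cv2.resize(im[v-40:v+30,u-50:u+50],None,fx=7,fy=7,interpolation=cv2.INTER_CUBIC))
E
```

```text
[184.55869752 234.07694981] [226. 277.]
```

View pics/s2.png

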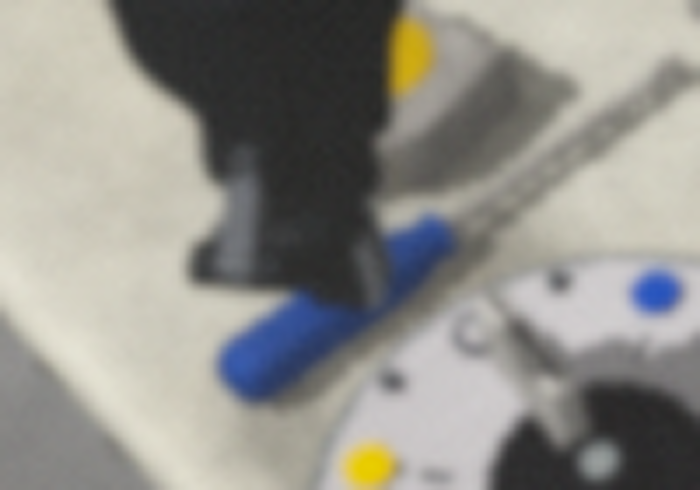

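```bash
python3 - <<'E'
from h import *
import cv2
s=robot.observe();M=Rq(s["orientation"]).as_matrix()
u0,v0=184,234
im=robot.snapshot("scene");c=cv2.resize(im[v0-55:v0+30,u0-50:u0+50],None,fx=7,fy=7,interpolation=cv2.INTER_CUBIC)
t=robot.snapshot("top");tu,tv=proj("top",s["tcp_pos"])[0].astype(int);c2=cv2.resize(t[tv-40:tv+40,tu-40:tu+40],None,fx=7,fy=7,interpolation=cv2.INTER_CUBIC)
for y in(0,-.02,-.04):
  P=np.array([s["tcp_pos"]+M@[x,y,z] for x,z in((.0145,.011),(.0145,-.011),(-.0145,-.011),(-.0145,.011))])
  q=((proj("scene",P)-[u0-50,v0-55]+.5)*7).astype(np.int32);cv2.polylines(c,[q],True,(0,255-int(-y*5000),255),1)
  q=((proj("top",P)-[tu-40,tv-40]+.5)*7).astype(np.int32);cv2.polylines(c2,[q],True,(0,255,255),1)
cv2.imwrite("pics/s3.png",c);cv2.imwrite("pics/s3t.png",c2)
E
```

```text
(no output)
```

View pics/s3.png

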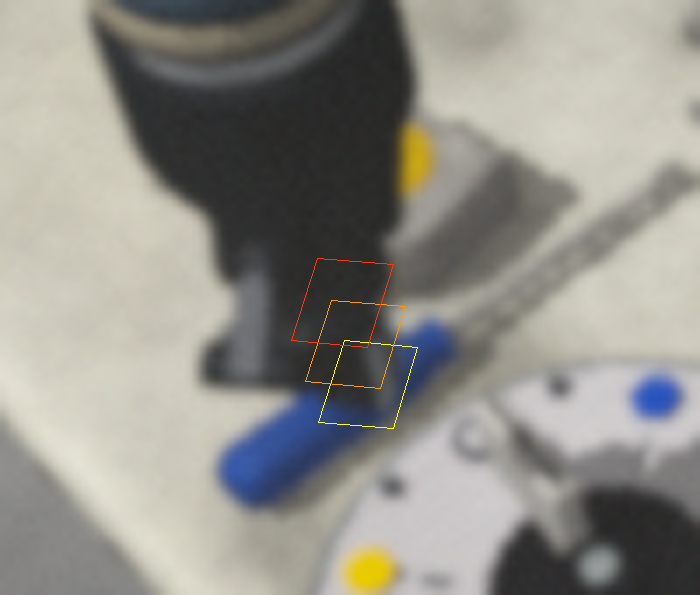

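View pics/s3t.png

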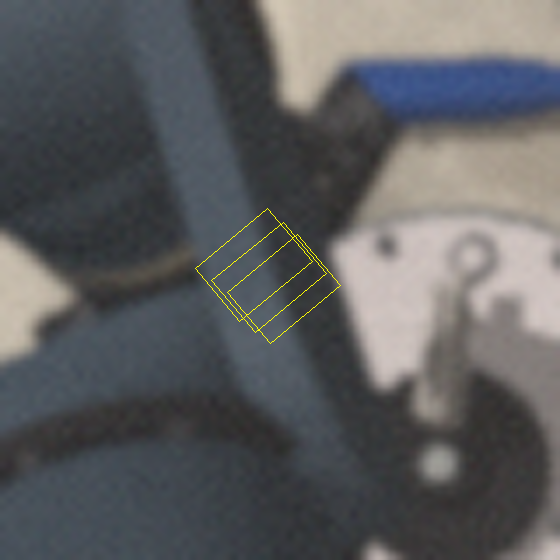

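```bash
python3 - <<'E'
from h import *
import cv2
t=robot.snapshot("top");cv2.imwrite("pics/t4.png",cv2.resize(t[90:250,90:290],None,fx=4,fy=3.75,interpolation=cv2.INTER_CUBIC))
s=robot.snapshot("scene");cv2.imwrite("pics/s4.png",cv2.resize(s[100:300,100:300],None,fx=3,fy=3,interpolation=cv2.INTER_CUBIC))
M=Rq(robot.observe()["orientation"]).as_matrix();print(M.round(2))
E
```

```text
[[ 0.64 -0.    0.77]
 [-0.77 -0.    0.64]
 [ 0.   -1.   -0.  ]]
```

View pics/t4.png

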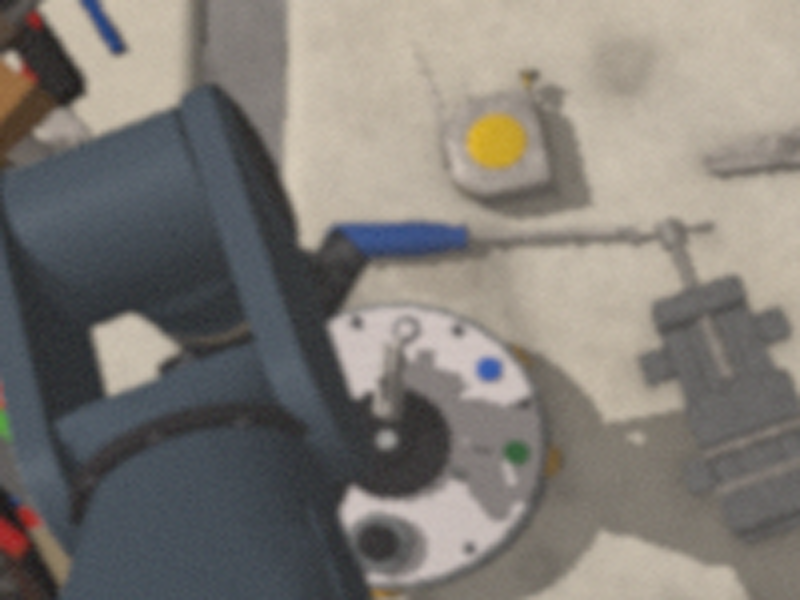

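View pics/s4.png

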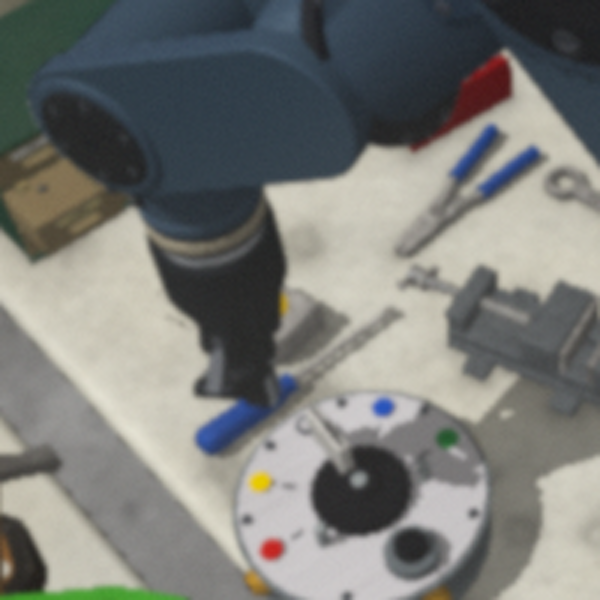

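```bash
python3 - <<'E'
from h import *
s=robot.observe();M=Rq(s["orientation"]).as_matrix();c=robot.camera_params("scene")
for uv in((165,230),(169,213),(172,228),(190,235)):
  d=Rq(c["attitude"]).apply(np.linalg.inv(c["mtx"])@[*uv,1])
  o=M.T@(c["xyz"]-s["tcp_pos"]);dd=M.T@d
  for z in(-.011,.011,.04):
    k=(z-o[2])/dd[2];print(uv,z,((o+k*dd)*1000).round(0))
E
```

```text
(165, 230) -0.011 [ -97. -141.  -11.]
(165, 230) 0.011 [-61. -89.  11.]
(165, 230) 0.04 [-15. -19.  40.]
(169, 213) -0.011 [ -66. -149.  -11.]
(169, 213) 0.011 [-29. -97.  11.]
(169, 213) 0.04 [ 21. -28.  40.]
(172, 228) -0.011 [ -74. -115.  -11.]
(172, 228) 0.011 [-36. -60.  11.]
(172, 228) 0.04 [13. 12. 40.]
(190, 235) -0.011 [-18. -14. -11.]
(190, 235) 0.011 [24. 49. 11.]
(190, 235) 0.04 [ 79. 132.  40.]
```

>>> step_arm([
  [[0,0,0,0,0.5,0,0],[0,0,0,0,0.5,0,0],[0,0,0,0,0.47,0,0],[0,0,0,0,0,0,0]],
])

```text
time_s: 3.9
tcp_pos: [0.5819, 0.3624, 0.0844]
orientation: [-0.638, 0.641, -0.303, 0.3]
force: [0.7, -0.1, 0.5]
grip_width: -0.0002
```

```bash
python3 - <<'E'
from h import *
import cv2
st()
s=robot.observe();M=Rq(s["orientation"]).as_matrix();p=s["tcp_pos"]
for a in np.radians([0,-10,-20,-30,-40,-50,-60,-70,-78,-84]):
    b=abs(a+np.pi/4); d=.005+.0145*np.sin(b)+.011*np.cos(b)
    u=np.array([np.cos(a),np.sin(a)]); n=np.array([-u[1],u[0]])
    t=np.array([*D2W(.044*u+d*n),.083]); print(np.degrees(a).round(), (M.T@(t-p)/.05).round(2)); p=t
im=robot.snapshot("scene");cv2.imwrite("pics/s5.png",cv2.resize(im[150:320,120:320],None,fx=3.5,fy=3.5,interpolation=cv2.INTER_CUBIC))
E
```

```text
t 3.9 p [0.5819 0.3624 0.0844] yaw x -50.47 F [ 0.71 -0.1   0.48] w -0.0002 dist [43.4 32.7] q [ 0.39  0.78  1.37 -0.    0.99  1.28] ydown [-0.004 -0.002 -1.   ]
0.0 [ 0.14  0.03 -0.13]
-10.0 [ 0.17  0.   -0.08]
-20.0 [ 0.15  0.   -0.12]
-30.0 [ 0.13  0.   -0.15]
-40.0 [ 0.1   0.   -0.18]
-50.0 [ 0.06  0.   -0.15]
-60.0 [ 0.04  0.   -0.12]
-70.0 [ 0.03  0.   -0.14]
-78.0 [ 0.    0.   -0.12]
-84.0 [-0.01  0.   -0.09]
```

View pics/s5.png

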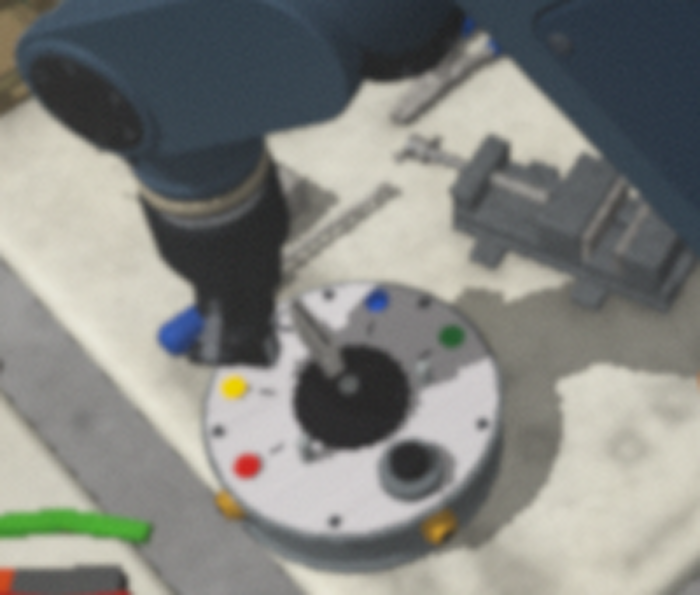

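>>> step_arm([
  [[0,0,0,0.14,0.03,-0.13,0],[0,0,0,0.17,0,-0.08,0],[0,0,0,0.15,0,-0.12,0],[0,0,0,0.13,0,-0.15,0],[0,0,0,0,0,0,0]],
])

```text
time_s: 4.58
tcp_pos: [0.5838, 0.3251, 0.0846]
orientation: [-0.639, 0.64, -0.301, 0.301]
force: [-0.1, 0.2, 0.2]
grip_width: -0.0001
```

```bash
cat > c.py <<'E'
from h import *
import cv2,sys
st()
s=robot.observe();M=Rq(s["orientation"]).as_matrix();p=s["tcp_pos"]
for a in np.radians([float(v) for v in sys.argv[2:]]):
    b=abs(a+np.pi/4); d=.005+.0145*np.sin(b)+.011*np.cos(b)
    u=np.array([np.cos(a),np.sin(a)]); n=np.array([-u[1],u[0]])
    t=np.array([*D2W(.044*u+d*n),.083]); print(np.degrees(a).round(), (M.T@(t-p)/.05).round(2)); p=t
im=robot.snapshot("scene");cv2.imwrite(f"pics/{sys.argv[1]}.png",cv2.resize(im[180:320,140:300],None,fx=4.2,fy=4.2,interpolation=cv2.INTER_CUBIC))
E
python3 c.py s6 -30 -40 -50 -60 -70 -78 -84
```

```text
t 4.575 p [0.5838 0.3251 0.0846] yaw x -50.38 F [-0.07  0.25  0.21] w -0.0001 dist [48.9 -4.2] q [ 0.34  0.76  1.43 -0.    0.96  1.22] ydown [ 0.    -0.001 -1.   ]
-30.0 [-0.    0.03 -0.03]
-40.0 [ 0.1   0.   -0.18]
-50.0 [ 0.06  0.   -0.15]
-60.0 [ 0.04  0.   -0.12]
-70.0 [ 0.03  0.   -0.14]
-78.0 [ 0.    0.   -0.12]
-84.0 [-0.01  0.   -0.09]
```

View pics/s6.png

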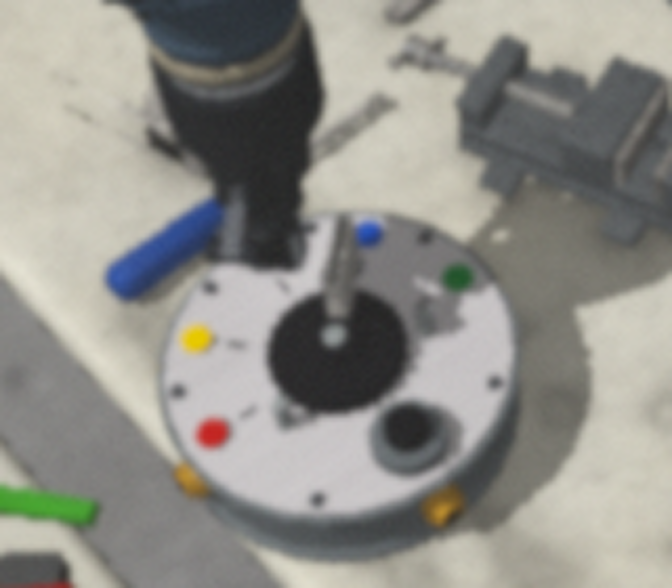

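The tab (340,250) has left off and now stands near blue (370,232). I'll carry on to green.

>>> step_arm([
  [[0,0,0,0.1,0.03,-0.2,0],[0,0,0,0.06,0,-0.15,0],[0,0,0,0.04,0,-0.12,0],[0,0,0,0.03,0,-0.14,0],[0,0,0,0,0,0,0]],
])

```text
time_s: 5.25
tcp_pos: [0.5683, 0.2985, 0.0835]
orientation: [0.641, -0.639, 0.3, -0.302]
force: [2.1, 2.5, 0.1]
grip_width: 0.0002
```

```bash
python3 c.py s7 -70 -78 -84
```

```text
t 5.25 p [0.5683 0.2985 0.0835] yaw x -50.38 F [2.07 2.53 0.12] w 0.0002 dist [ 36.  -32.2] q [0.31 0.73 1.5  0.   0.9  1.19] ydown [ 0.002  0.001 -1.   ]
-70.0 [ 0.01  0.01 -0.04]
-78.0 [ 0.   -0.   -0.12]
-84.0 [-0.01 -0.   -0.09]
```

View pics/s7.png

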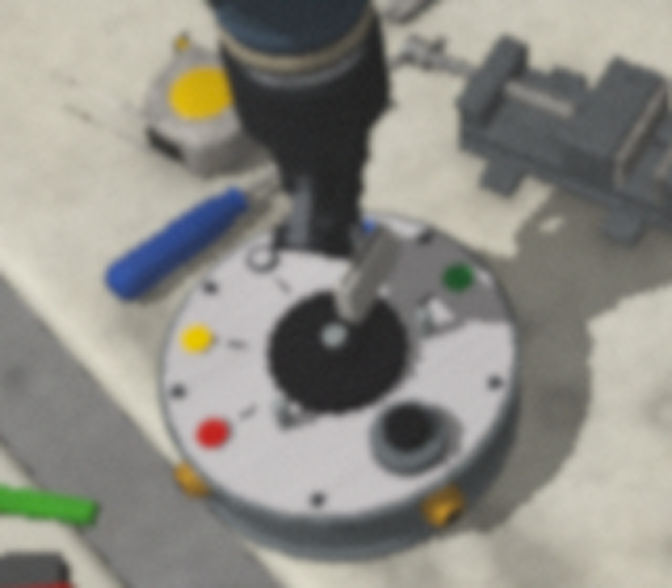

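>>> step_arm([
  [[0,0,0,0.01,0,-0.1,0],[0,0,0,0,0,-0.08,0],[0,0,0,0,0,-0.05,0],[0,0,0,0,0,0,0]],
])

```text
time_s: 5.8
tcp_pos: [0.558, 0.2899, 0.0824]
orientation: [-0.639, 0.64, -0.301, 0.3]
force: [0.1, -0.5, -0.4]
grip_width: -0.0001
```

```bash
python3 c.py s8 -78 -84 -88
```

```text
t 5.8 p [0.558  0.2899 0.0824] yaw x -50.36 F [ 0.1  -0.48 -0.36] w -0.0001 dist [ 26.6 -41.7] q [ 0.3   0.72  1.53 -0.    0.89  1.18] ydown [-0.002 -0.001 -1.   ]
-78.0 [ 0.01 -0.01  0.11]
-84.0 [-0.01  0.   -0.09]
-88.0 [-0.01  0.   -0.06]
```

View pics/s8.png

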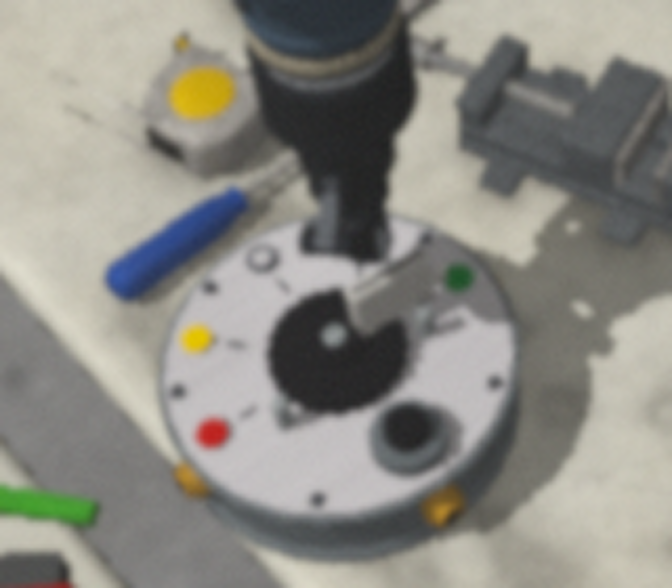

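>>> step_arm([
  [[0,0,0,0,0,0.3,0],[0,0,0,0,-0.8,0.1,0],[0,0,0,0,-0.8,0,0],[0,0,0,0,0,0,0]],
])

```text
time_s: 6.35
tcp_pos: [0.5768, 0.3042, 0.1666]
orientation: [0.642, -0.638, 0.299, -0.303]
force: [0.4, 0.2, -0.5]
grip_width: -0.0004
```

```bash
python3 - <<'E'
from h import *
import cv2
st()
print(togo([*D2W((-.066,0)),.14]).round(2))
u0,v0=155,215
im=robot.snapshot("scene");c=cv2.resize(im[v0:v0+120,u0:u0+120],None,fx=5,fy=5,interpolation=cv2.INTER_CUBIC)
for a,col in((-80,(0,0,255)),(-90,(0,255,0)),(-98,(255,0,0))):
  t=np.radians(a);P=[[*D2W((r*np.cos(t),r*np.sin(t))),z] for r,z in((.012,.101),(.058,.101),(.058,.079),(.068,.079))]
  q=((proj("scene",P)-[u0,v0]+.5)*5).astype(np.int32);cv2.polylines(c,[q],False,col,1)
cv2.imwrite("pics/s9.png",c)
im=robot.snapshot("top");cv2.imwrite("pics/t9.png",cv2.resize(im[150:260,135:245],None,fx=5,fy=5,interpolation=cv2.INTER_CUBIC))
E
```

```text
t 6.35 p [0.5768 0.3042 0.1666] yaw x -50.34 F [ 0.41  0.18 -0.47] w -0.0004 dist [ 44.  -25.7] q [ 0.31  0.63  1.43 -0.    1.07  1.19] ydown [ 0.008  0.002 -1.   ]
[-1.92  0.52 -1.19]
```

View pics/s9.png

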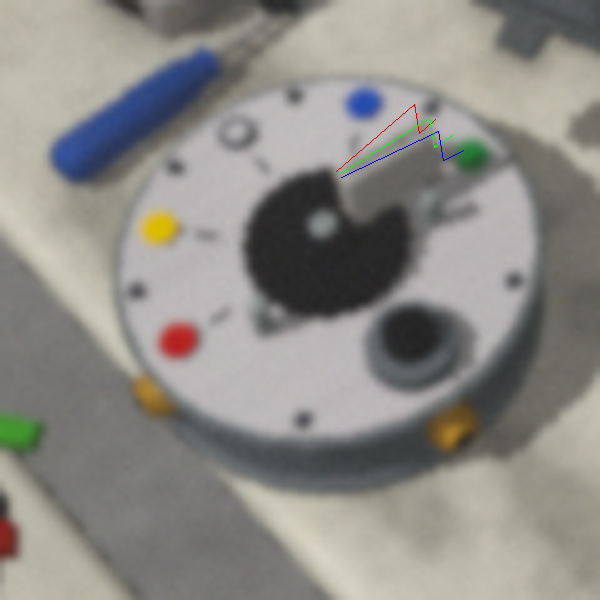

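View pics/t9.png

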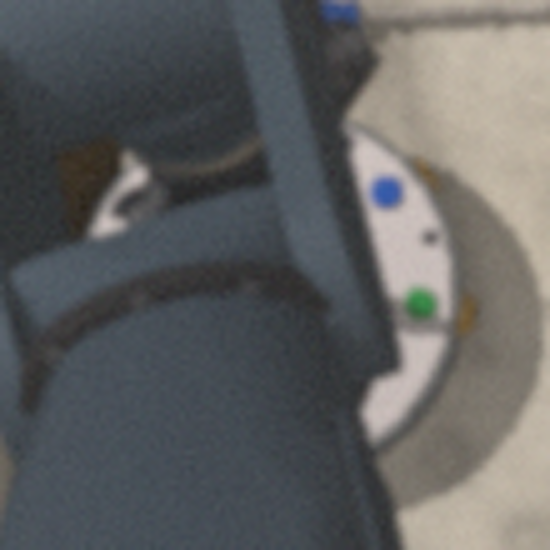

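```bash
python3 - <<'E'
from h import *
import cv2
u0,v0=215,228
im=robot.snapshot("scene");c=cv2.resize(im[v0:v0+40,u0:u0+45],None,fx=15,fy=15,interpolation=cv2.INTER_CUBIC)
def rot(a,x,y): t=np.radians(a);return D2W((x*np.cos(t)-y*np.sin(t),x*np.sin(t)+y*np.cos(t)))
off=np.array([0.,0.])
for a,col in((-85,(0,0,255)),(-90,(0,255,0)),(-95,(255,0,0))):
  P=[[*rot(a,x,y),.101] for x,y in((.012,.005),(.058,.005),(.058,-.005),(.012,-.005))]
  q=((proj("scene",P)-[u0,v0]+.5)*15).astype(np.int32);cv2.polylines(c,[q],True,col,1)
cv2.imwrite("pics/s10.png",c)
E
```

```text
(no output)
```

View pics/s10.png

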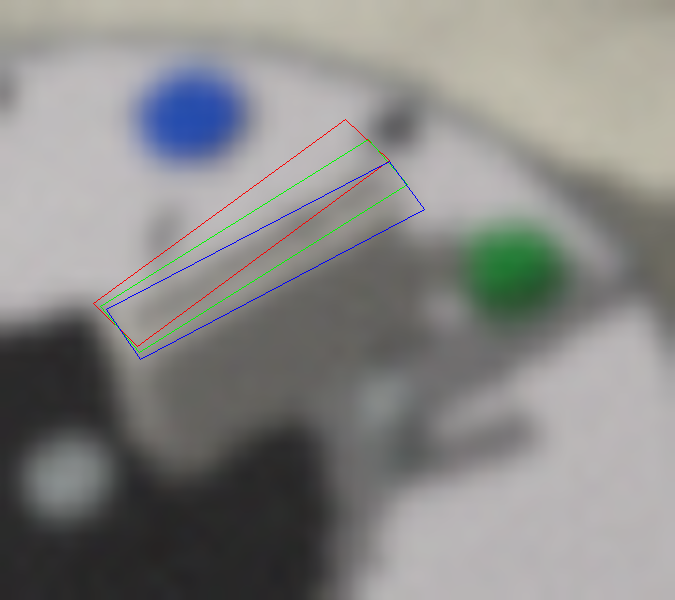

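>>> step_arm([
  [[0,0,0,0.2,-0.6,-0.2,0],[0,0,0,0.64,-0.2,-0.8,0],[0,0,0,0.64,0,-0.8,0],[0,0,0,0.64,0,-0.8,0],[0,0,0,0.64,0,-0.8,0],[0,0,0,0.64,0,-0.8,0],[0,0,0,0.64,0,-0.8,0]],
])

```text
time_s: 7.38
tcp_pos: [0.5091, -0.0131, 0.2013]
orientation: [-0.64, 0.64, -0.302, 0.3]
force: [0.2, -0.1, 1.1]
grip_width: -0.0002
```

```bash
python3 - <<'E'
from h import *
import cv2
st()
u0,v0=180,185
im=robot.snapshot("top");cv2.imwrite("pics/t11full.png",im);c=cv2.resize(im[v0:v0+45,u0:u0+50],None,fx=14,fy=14,interpolation=cv2.INTER_CUBIC)
def rot(a,x,y): t=np.radians(a);return D2W((x*np.cos(t)-y*np.sin(t),x*np.sin(t)+y*np.cos(t)))
cv2.imwrite("pics/t11raw.png",c.copy())
for a,col in((-85,(0,0,255)),(-90,(0,255,0)),(-95,(255,0,0))):
  P=[[*rot(a,x,y),.101] for x,y in((.012,.005),(.058,.005),(.058,-.005),(.012,-.005))]
  q=((proj("top",P)-[u0,v0]+.5)*14).astype(np.int32);cv2.polylines(c,[q],True,col,1)
cv2.imwrite("pics/t11.png",c)
E
```

```text
t 7.375 p [ 0.5091 -0.0131  0.2013] yaw x -50.35 F [ 0.22 -0.07  1.06] w -0.0002 dist [   7. -348.] q [-0.25  0.42  1.75 -0.    0.98  0.63] ydown [-0.003  0.001 -1.   ]
```

View pics/t11.png

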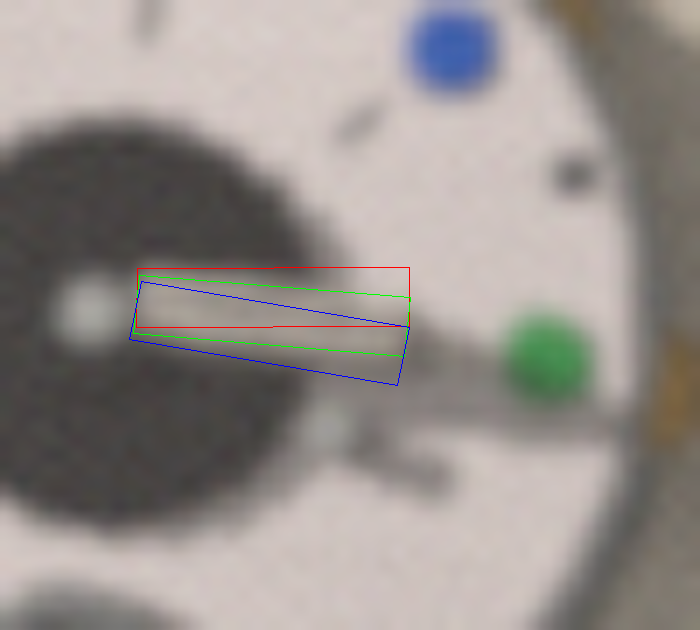

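View pics/t11raw.png

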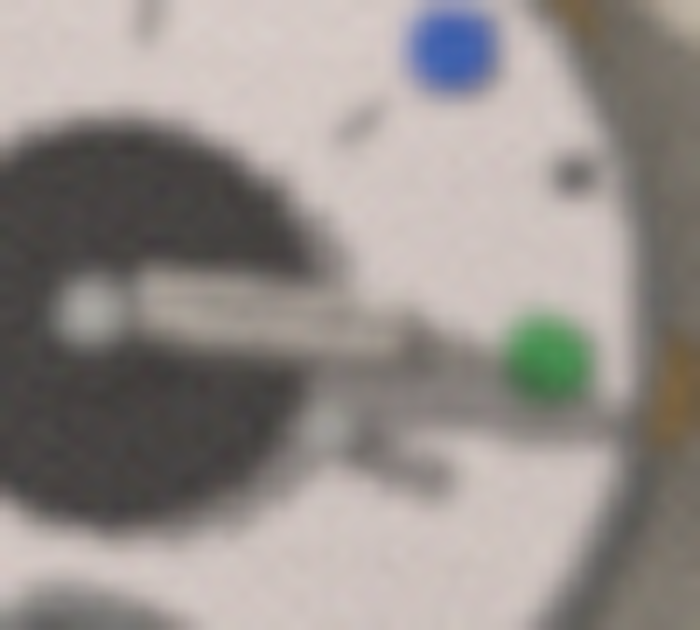

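```bash
python3 - <<'E'
from h import *
print((togo([.470,.340,.20])).round(2), D2W((-.066,0)))
E
```

```text
[-6.02  0.01  3.97] [0.46980389 0.34032627]
```

>>> step_arm([
  [[0,0,0,-0.75,0,0.5,0],[0,0,0,-0.75,0,0.5,0],[0,0,0,-0.75,0,0.5,0],[0,0,0,-0.75,0,0.5,0],[0,0,0,-0.75,0,0.5,0],[0,0,0,-0.75,0,0.5,0],[0,0,0,-0.75,0,0.5,0],[0,0,0,-0.75,0,0.5,0],[0,0,0,0,0.7,0,0],[0,0,0,0,0.7,0,0],[0,0,0,0,0.5,0,0],[0,0,0,0,0,0,0]],
])

```text
time_s: 8.93
tcp_pos: [0.4706, 0.3458, 0.1045]
orientation: [-0.638, 0.642, -0.303, 0.299]
force: [-0.5, -0.1, 0.3]
grip_width: -0.0
```

```bash
python3 - <<'E'
from h import *
import cv2
st();print((togo([.470,.340,.075])).round(2))
im=robot.snapshot("scene");cv2.imwrite("pics/s12.png",cv2.resize(im[180:320,140:300],None,fx=4.2,fy=4.2,interpolation=cv2.INTER_CUBIC))
E
```

```text
t 8.925 p [0.4706 0.3458 0.1045] yaw x -50.36 F [-0.46 -0.07  0.29] w -0.0 dist [-65.7   5.5] q [ 0.44  0.65  1.64 -0.    0.87  1.32] ydown [-0.007 -0.004 -1.   ]
[ 0.08  0.59 -0.08]
```

View pics/s12.png

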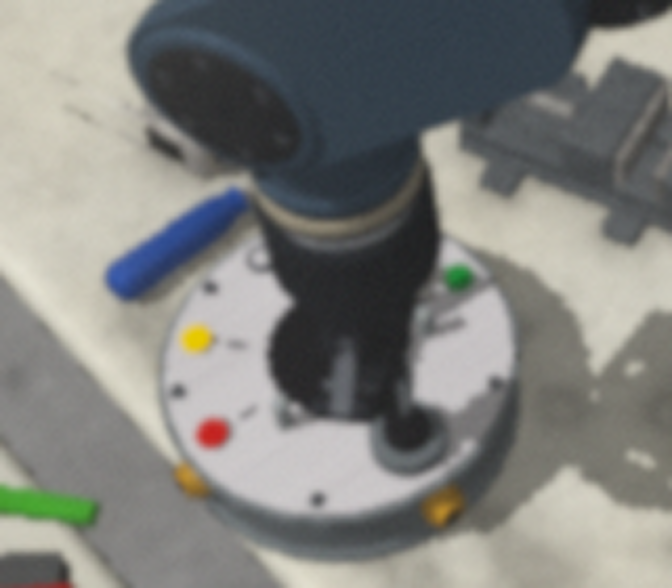

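>>> step_arm([
  [[0,0,0,0.08,0.3,-0.08,0],[0,0,0,0,0.27,0,0],[0,0,0,0,0,0,0]],
])

```text
time_s: 9.35
tcp_pos: [0.472, 0.3407, 0.0783]
orientation: [-0.639, 0.64, -0.302, 0.3]
force: [-0.3, 0.3, 0.7]
grip_width: -0.0001
```

```bash
python3 - <<'E'
from h import *
st();print((togo([.470,.340,.07])).round(2))
E
```

```text
t 9.35 p [0.472  0.3407 0.0783] yaw x -50.38 F [-0.34  0.25  0.65] w -0.0001 dist [-63.9   0.5] q [0.43 0.68 1.66 0.   0.8  1.31] ydown [-0.002 -0.001 -1.   ]
[-0.02  0.17 -0.04]
```

Within 2 mm; pressing in small steps.

>>> step_arm([
  [[0,0,0,-0.02,0.1,-0.04,0],[0,0,0,0,0.08,0,0],[0,0,0,0,0.04,0,0],[0,0,0,0,0,0,0]],
])

```text
time_s: 9.85
tcp_pos: [0.4718, 0.3412, 0.0709]
orientation: [0.641, -0.639, 0.3, -0.302]
force: [-1.6, -2.2, 14.7]
grip_width: 0.0003
```

```bash
python3 -c "
from h import *
st()"
```

```text
t 9.85 p [0.4718 0.3412 0.0709] yaw x -50.34 F [-1.64 -2.21 14.71] w 0.0003 dist [-64.1   1. ] q [ 0.43  0.69  1.67 -0.    0.78  1.31] ydown [ 0.003  0.001 -1.   ]
```

>>> step_arm([
  [[0,0,0,0,0.03,0,0],[0,0,0,0,0,0,0]],
])

```text
time_s: 10.1
tcp_pos: [0.4718, 0.3412, 0.0707]
orientation: [0.641, -0.639, 0.3, -0.302]
force: [-4.0, -3.3, 23.3]
grip_width: -0.0002
```

```bash
python3 - <<'E'
from h import *
import cv2
st()
im=robot.snapshot("scene");cv2.imwrite("pics/s13.png",cv2.resize(im[240:320,190:290],None,fx=7,fy=7,interpolation=cv2.INTER_CUBIC))
E
```

```text
t 10.1 p [0.4718 0.3412 0.0707] yaw x -50.33 F [-4.   -3.26 23.27] w -0.0002 dist [-64.1   1. ] q [ 0.43  0.69  1.67 -0.    0.78  1.31] ydown [ 0.004  0.001 -1.   ]
```

View pics/s13.png

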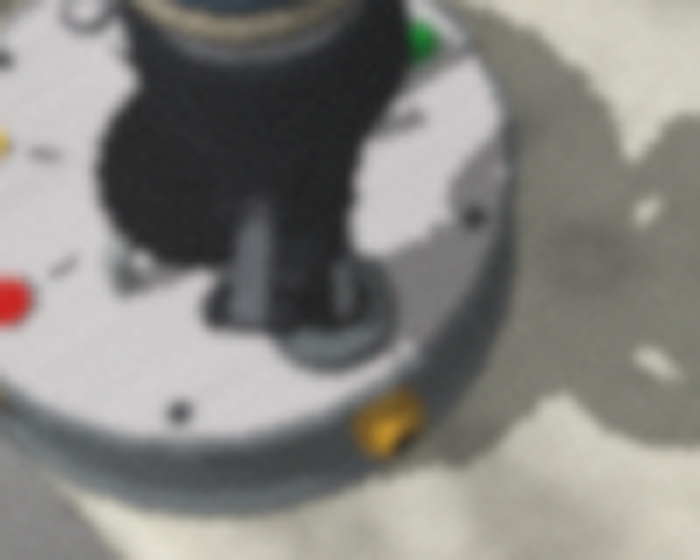

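>>> step_arm([
  [[0,0,0,0,-0.04,0,0],[0,0,0,0,0,0,0]],
])

```text
time_s: 10.4
tcp_pos: [0.4717, 0.3412, 0.071]
orientation: [0.641, -0.639, 0.3, -0.302]
force: [-0.6, -0.7, 11.6]
grip_width: 0.0002
```

>>> step_arm([
  [[0,0,0,0,-0.03,0,0],[0,0,0,0,0,0,0]],
])

```text
time_s: 10.65
tcp_pos: [0.4717, 0.3412, 0.0713]
orientation: [0.641, -0.639, 0.3, -0.302]
force: [1.8, 1.0, 4.8]
grip_width: 0.0001
```

>>> step_arm([
  [[0,0,0,0,-0.03,0,0],[0,0,0,0,0,0,0]],
])

```text
time_s: 10.9
tcp_pos: [0.4716, 0.3411, 0.0722]
orientation: [0.641, -0.639, 0.3, -0.301]
force: [2.1, 0.7, 3.5]
grip_width: -0.0004
```

>>> step_arm([
  [[0,0,0,0,-0.03,0,0],[0,0,0,0,0,0,0]],
])

```text
time_s: 11.15
tcp_pos: [0.4707, 0.3409, 0.0733]
orientation: [0.64, -0.64, 0.301, -0.301]
force: [2.2, -0.1, 3.4]
grip_width: -0.0
```

>>> step_arm([
  [[0,0,0,0,-0.03,0,0],[0,0,0,0,0,0,0]],
])

```text
time_s: 11.4
tcp_pos: [0.4702, 0.3407, 0.0747]
orientation: [-0.64, 0.64, -0.301, 0.301]
force: [2.7, 0.7, 3.0]
grip_width: 0.0002
```

>>> step_arm([
  [[0,0,0,0,-0.03,0,0],[0,0,0,0,0,0,0]],
])

```text
time_s: 11.65
tcp_pos: [0.4699, 0.3405, 0.0761]
orientation: [-0.64, 0.64, -0.301, 0.3]
force: [1.6, 0.0, 2.3]
grip_width: -0.0
```

>>> step_arm([
  [[0,0,0,0,-0.03,0,0],[0,0,0,0,0,0,0]],
])

```text
time_s: 11.9
tcp_pos: [0.4694, 0.3402, 0.0773]
orientation: [-0.639, 0.641, -0.301, 0.3]
force: [0.1, -0.8, 0.1]
grip_width: -0.0001
```

>>> step_arm([
  [[0,0,0,0,-0.03,0,0],[0,0,0,0,0,0,0]],
])

```text
time_s: 12.15
tcp_pos: [0.4702, 0.3406, 0.0792]
orientation: [-0.64, 0.64, -0.301, 0.301]
force: [0.6, -0.4, -0.0]
grip_width: 0.0002
```

>>> step_arm([
  [[0,0,0,0,-0.8,0,0],[0,0,0,0,-0.8,0,0],[0,0,0,0,-0.8,0,0],[0,0,0,0.64,0,-0.8,0],[0,0,0,0.64,0,-0.8,0],[0,0,0,0.64,0,-0.8,0],[0,0,0,0.64,0,-0.6,0],[0,0,0,0.64,0,-0.3,0],[0,0,0,0.64,0,-0.3,0],[0,0,0,0,0,0,0],[0,0,0,0,0,0,0]],
])

```text
time_s: 13.52
tcp_pos: [0.4539, 0.0784, 0.1992]
orientation: [0.64, -0.64, 0.301, -0.301]
force: [-0.6, 0.8, -1.2]
grip_width: 0.0003
```

```bash
python3 - <<'E'
from h import *
import cv2
st()
im=robot.snapshot("top");cv2.imwrite("pics/t14f.png",im);cv2.imwrite("pics/t14.png",cv2.resize(im[150:260,135:245],None,fx=5.4,fy=5.4,interpolation=cv2.INTER_CUBIC))
im=robot.snapshot("scene");cv2.imwrite("pics/s14.png",im)
E
```

```text
t 13.525 p [0.4539 0.0784 0.1992] yaw x -50.39 F [-0.58  0.81 -1.15] w 0.0003 dist [ -56.7 -262.3] q [-0.07  0.36  1.87  0.    0.92  0.81] ydown [-0.001  0.    -1.   ]
```

View pics/t14.png

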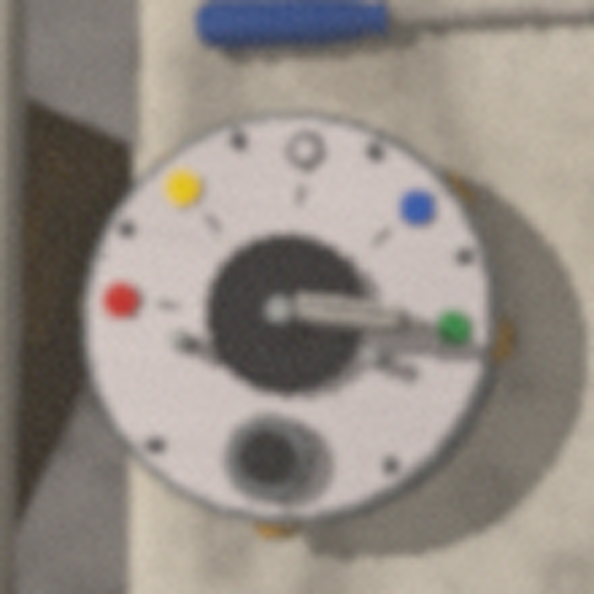

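View pics/t14f.png

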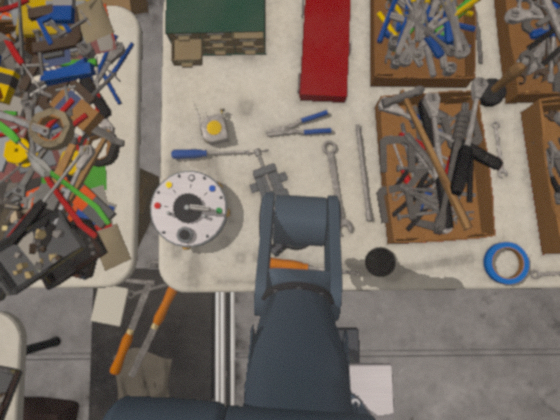

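View pics/s14.png

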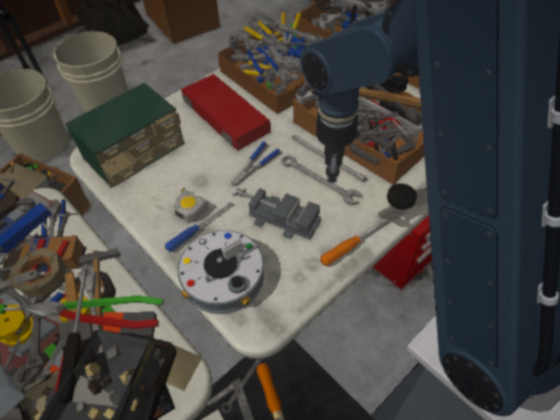

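The tab (300–400, 310) points at green (453,327). The button (268,457) is up and looks as it did at the start. The screwdrivers and cap are where they were, and the arm is clear.

```bash
python3 -c "
from h import *
print(robot.sign_off()); st()"
```

```text
the job is handed in; nothing more can be done
None
the job is handed in; nothing more can be done
```

The selector stands at green and the release button has been pressed fully down and has come back up. I handed the job in at about 13.6 s of the 51 s allowed.

- **Selector:** I pushed the white tab clockwise with the shut fingertips, past blue, until it snapped in at green. Before I touched the button, the top camera showed the tab about 2–3° beyond the exact 90°, within the stated play. A rougher reading from the scene camera was nearer 5°, but it did not fit the camera overlay well, so I trusted the top view.
- **Button:** As I let the button up, the fingertip force fell steadily from about 5 N to zero as the tip rose from about 71 to 77 mm. That matches the full 6 mm of travel. At the bottom the force rose to 23 N against a hard stop.
- **Disagreement:** The cameras had put the button top at about 69 mm, while contact showed about 77 mm. I went by the contact.
- **Final check:** The last pictures show the tab at green, the button up, the arm clear, and the two screwdrivers and the cap where they were. The arm hid part of the orange screwdriver in the top view, but the scene view shows it unmoved.

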